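# Pack the deburred plates and close their box

## Task

Pack the finished steel plates: take the wooden block out of the plywood box and leave it in the shallow metal tray, then slide each thin plate lying on the stone slab out over the slab's edge and grip it there (do not prise it up from the middle of the slab), and stack all the plates flat in a neat pile on the rubber pad inside the box, lengthwise as the pad lies. Finally put the lid on the box so it is seated fully home, and leave the other tools on the bench where they are.

Things in the scene. Friction and masses are not known exactly. Their poses are not given: they have to be found in the camera images.
- slab: Grey-white stone surface slab, fixed, 300 mm (x) by 240 mm (y) by 50 mm high, on the robot's left. Origin at the centre of its underside. The long edge at its own y = -120 mm faces the box and has free air below its top for at least 50 mm out (a file up to 25 mm high may lie there on the bench).
- plate1: A flat dark steel plate, 48 mm (x) by 96 mm (y) by 3 mm thick, 0.08 to 0.16 kg; all are alike. Origin at the centre of its underside, z up. At the start it lies flat on the slab, its y within about 0.1 rad of the slab's y; pressed from above with shut fingertips (10 to 15 N) it can be dragged along. Three or four plates are there; an absent one reads None.
- plate2: A flat dark steel plate, 48 mm (x) by 96 mm (y) by 3 mm thick, 0.08 to 0.16 kg; all are alike. Origin at the centre of its underside, z up. At the start it lies flat on the slab, its y within about 0.1 rad of the slab's y; pressed from above with shut fingertips (10 to 15 N) it can be dragged along. Three or four plates are there; an absent one reads None.
- plate3: A flat dark steel plate, 48 mm (x) by 96 mm (y) by 3 mm thick, 0.08 to 0.16 kg; all are alike. Origin at the centre of its underside, z up. At the start it lies flat on the slab, its y within about 0.1 rad of the slab's y; pressed from above with shut fingertips (10 to 15 N) it can be dragged along. Three or four plates are there; an absent one reads None.
- plate4: A flat dark steel plate, 48 mm (x) by 96 mm (y) by 3 mm thick, 0.08 to 0.16 kg; all are alike. Origin at the centre of its underside, z up. At the start it lies flat on the slab, its y within about 0.1 rad of the slab's y; pressed from above with shut fingertips (10 to 15 N) it can be dragged along. Three or four plates are there; an absent one reads None.
- box: Open plywood box, fixed, outside 142 mm (x) by 138 mm (y) by 50 mm high, walls and floor 6 mm thick (inside 130 by 126 mm). Origin at the centre of its underside. A black rubber pad 42 mm (x) by 86 mm (y) lies in the middle of its floor, its top 20 mm above the bench, which leaves a gap 14 mm deep around it for fingers.
- pad (a point): Centre of the top of the rubber pad in the box, 20 mm above the bench; axes as the box's. The plates are to be piled here, long side along y.
- rim (a point): Centre of the box's mouth, level with its rim, 50 mm above the bench.
- block: Wooden block 40 by 40 by 60 mm high, 0.06 kg, standing at the start on the rubber pad in the box, so its top is 30 mm above the rim. Origin at the centre of its underside.
- tray: Shallow grey metal tray, fixed, outside 120 by 120 by 30 mm high, walls and floor 4 mm thick. Origin at the centre of its underside. On the robot's right; it and the lid may have swapped places.
- lid: Loose plywood lid, 0.18 to 0.29 kg, on the bench right way up. Origin at the centre of its underside. From below: a plug 123 (x) by 119 (y) by 12 mm deep that enters the box with 3.5 mm to spare each side, a flange 142 by 138 by 8 mm that rests on the rim, a handle bar on top. Goes on either way round, x along the box's x. Seats only if all in the box is below 38 mm over the bench.
- lid_seat (a point): Underside of the lid's flange, on the lid's axis, 12 mm above the lid's origin; it meets the rim when the lid is home.
- lid_handle (a point): Point to grip on the lid's wooden handle bar, 38 mm above the lid's origin. The bar is 70 mm long (x), 22 mm wide (y) and 30 mm high, its top 50 mm above the lid's origin; pinch it across its width.
- file: Bystander, to be left alone: flat file with a wooden handle, 270 mm long, up to 24 mm high, lying between slab and box.
- veeblock: Bystander, to be left alone: steel vee block, 50 by 45 by 40 mm.
- oil: Bystander, to be left alone: yellow oil bottle, 48 mm across, 120 mm tall.
- square: Bystander, to be left alone: engineer's square, 90 by 130 mm, lying flat.
- driver: Bystander, to be left alone: screwdriver lying beyond the slab's far left side.
- bolt: Bystander, to be left alone: steel bolt standing on its head, 49 mm high.
- nut: Bystander, to be left alone: steel nut, 28 mm across.
There are look-alikes about, which are no part of the job. Leave any green look-alike of the plate2 alone.

How it is judged:
By the outcome, as a careful person would: the job done as asked, in the order asked, and still so for the second after the job is handed in, with the robot touching nothing.
Of plate1, plate2, plate3, plate4 only 3 to 4 are there at a start; the rules pass over those that are not, and their reading is None.
At some moment in a run one of lid may be knocked a few centimetres aside while the robot is not near it.
It also fails if it takes over 210 s, if anything falls off the work surface, if the arm or the gripper's body presses on something with over 40 N, if the wrist force passes 120 N, or if a joint passes its speed limit or range.

## Robot

A 6-joint arm with a two-finger parallel gripper is mounted at the origin on the work surface. World frame = base frame: x ahead of the robot, y to its left, z up, the work surface at z = 0. Lengths are in m, angles in rad, forces in N, time in s.
With the tool pointing down it reaches from about 0.3 to 0.825 m from the base axis. Payload 5.4 kg.
Tool frame: the origin (TCP) lies at the very end of the fingers, on their centre line; the grasp point (between the pads) lies 19 mm behind it; z points along the fingers, x is the direction in which the jaws open and shut, and the axes are right-handed (so a half turn about z gives the same grasp; the last joint's range is limited). The gripper opens to 92 mm and grips with 3 to 60 N. Pads are 20 mm wide; open, the fingers measure 128 mm over their backs; the gripper's body (75 mm by 189 mm) begins 69 mm behind the grasp point.
Start: joints at [-1.472, 0.158, 1.597, -0, 1.386, -0.21], TCP at [0.175, -0.548, 0.215] pointing down, gripper open.
Joint ranges: [-2.91, 2.91], [-0.94, 2.29], [0.18, 2.7], [-1.29, 4.43], [0.17, 2.64], [-3, 3]. Speed limits (rad/s): [2.57, 2.57, 3.14, 3.14, 3.14, 3.14].

## Interface

Orientations are given as a rotation vector (axis times angle).
In Python, from workcell import bot gives the robot as it stands. Calls block until the motion is done:
- bot.goto(position, orientation): joint-space move of the TCP to a pose.
- bot.line_to(position, rot=None, max_speed=0.15): straight line of the TCP; rot=None keeps the orientation; max_speed is the mean speed in m/s.
- bot.set_joints(angles): joint-space move.
- bot.set_gripper(opening, newtons=None): opening from 0.0 (shut) to 1.0 (fully open); newtons is the grip in N (None keeps the last); returns when the fingers have stopped.
- bot.hold(seconds).
- bot.inverse_kinematics(position, orientation): joint angles nearest the present ones, or None.
- bot.read_camera(name): name is "side" or "top"; returns a dict with "pixels" (480x640x3 uint8, blue, green, red), "fx", "fy", "cx", "cy" (pixels), "R" (3x3) and "t" (3): a world point X has camera coordinates R X + t. Camera axes: x right, y down, z forward; pixel columns grow to the right and rows downward; lengths in m; the calibration is good to about 2 mm. A picture is of the moment at which its call begins. There is no depth.
A pose or a line that the arm cannot do raises bot.MotionError and nothing moves.
- bot.job_done(): hands the job in, once; it reports no verdict.
Readings, each from a call of its own:
- bot.current_clock(): time.
- bot.current_joints(): joint angles.
- bot.current_joint_vel(): joint speeds.
- bot.current_effort(): joint torques, N m.
- bot.current_ee_pos(): TCP position.
- bot.current_tool_rot(): TCP orientation.
- bot.current_contact_force(): force on the tool from outside, world axes, zero at the start.
- bot.current_ft_torque(): the same for the moment, N m.
- bot.current_opening(): opening from 0.0 (shut) to 1.0 (fully open).
Only numpy, scipy, OpenCV 4.12 (cv2) and the standard library are available. Lean on these libraries where they do the work, as an engineer would, in place of code of your own. Each camera call takes 0.05 s, during which the arm holds its last target.

## Working session

There is one attempt and no reset: what is moved stays moved. The work goes in short steps, each a Python script; the robot and the scene stay as the last script left them, time stands still between calls to the robot, and variables do not carry over. Pictures are saved under pics/ and viewed, and the job is handed in when it is done.

```bash
ls; mkdir -p pics; python3 - <<'E'
from workcell import bot
import cv2
for n in("top","side"):
    d=bot.read_camera(n); cv2.imwrite(f"pics/{n}0.png",d["pixels"])
    print(n,d["fx"],d["fy"],d["cx"],d["cy"],d["R"],d["t"])
print(bot.current_clock(),bot.current_tool_rot(),bot.current_contact_force())
E
```

```text
pics
top 498.4996427774211 498.4996427774211 314.9801502921388 239.60261297003717 [[ 0.00192367 -0.99991463  0.01292384]
 [-0.98306521 -0.00425919 -0.18320657]
 [ 0.18324597 -0.01235255 -0.98298949]] [-0.0047839   0.54224868  1.06665794]
side 559.299644252568 559.299644252568 319.9136853534841 238.95436412055142 [[ 0.93120989 -0.36419339 -0.01453682]
 [-0.22638807 -0.54667607 -0.80615985]
 [ 0.28565116  0.75399499 -0.59151921]] [-0.51141     0.17714937  1.1808558 ]
0.1 [-2.53563356e+00  1.85264889e+00  1.77114028e-03] [-0.80690356 -0.16866046  0.42736156]
```

View pics/top0.png

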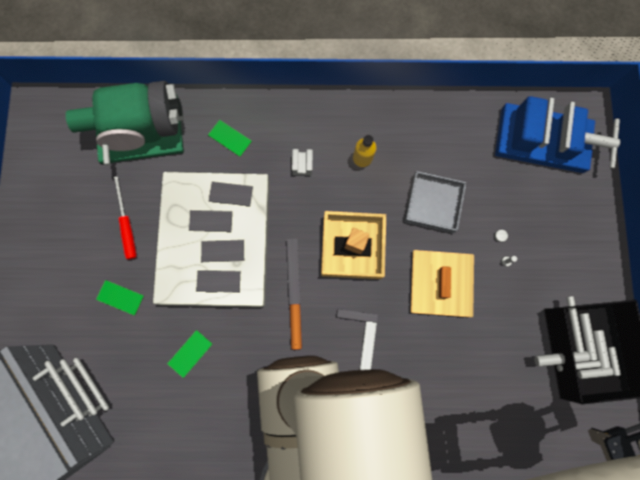

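View pics/side0.png

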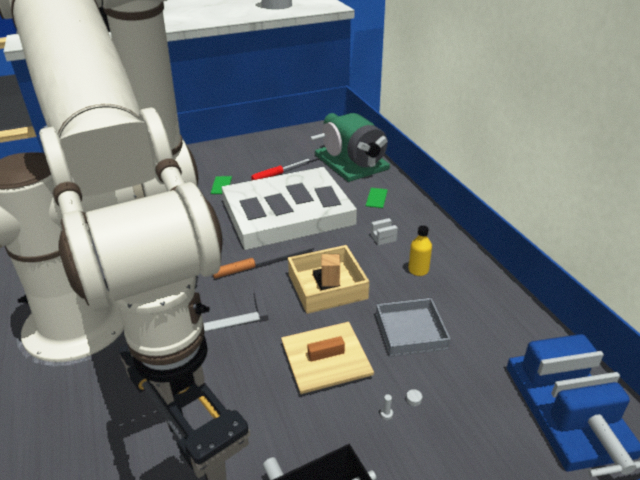

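The top view shows four dark plates on the slab at about (231,194), (210,221), (222,251) and (218,281). The green cards at (230,138), (120,297) and (190,354) are the look-alikes and stay put. The box with the block is at (353,245), the tray at (436,202), and the lid at (443,283). I'll measure next.

```bash
cat > h.py <<'E'
import numpy as np, cv2
from scipy.spatial.transform import Rotation as Rn
def unproj(d,uv,z):
    uv=np.atleast_2d(np.asarray(uv,float)); R=np.array(d["R"]);t=np.array(d["t"])
    r=np.c_[(uv[:,0]-d["cx"])/d["fx"],(uv[:,1]-d["cy"])/d["fy"],np.ones(len(uv))]@R
    c=-R.T@t
    s=(z-c[2])/r[:,2]
    return c+r*s[:,None]
def proj(d,X):
    X=np.atleast_2d(X); c=X@np.array(d["R"]).T+np.array(d["t"])
    return np.c_[d["fx"]*c[:,0]/c[:,2]+d["cx"],d["fy"]*c[:,1]/c[:,2]+d["cy"]]
def boxpts(c,sx,sy,yaw,z):
    p=np.array([[-1,-1],[1,-1],[1,1],[-1,1]])*[sx/2,sy/2]
    R=np.array([[np.cos(yaw),-np.sin(yaw)],[np.sin(yaw),np.cos(yaw)]])
    return np.c_[p@R.T+np.asarray(c)[:2],np.full(4,z)]
def rect(d,mask,z,off=(0,0)):
    """min-area rect of a mask in world plane z -> centre, (long,short), yaw of long axis, from -pi/2..pi/2"""
    cs,_=cv2.findContours(mask.astype(np.uint8),cv2.RETR_EXTERNAL,cv2.CHAIN_APPROX_NONE)
    c=max(cs,key=cv2.contourArea)[:,0,:]+np.array(off)
    w=unproj(d,c,z)[:,:2].astype(np.float32)
    (cx,cy),(a,b),ang=cv2.minAreaRect(w*1000)
    pts=cv2.boxPoints(((cx,cy),(a,b),ang))/1000
    e=[pts[1]-pts[0],pts[2]-pts[1]]
    l=max(e,key=np.linalg.norm); yaw=np.arctan2(l[1],l[0])
    return np.array([cx,cy])/1000,sorted([a,b])[::-1],(yaw+np.pi/2)%np.pi-np.pi/2
def down(yaw):
    """tool z down, tool x (jaw axis) at world yaw"""
    x=np.array([np.cos(yaw),np.sin(yaw),0]);z=np.array([0,0,-1.]);y=np.cross(z,x)
    return Rn.from_matrix(np.c_[x,y,z]).as_rotvec()
E
python3 - <<'E'
from h import *
from workcell import bot
d=bot.read_camera("top"); im=d["pixels"]
cv2.imwrite("pics/t1.png",cv2.resize(im[155:330,140:300],None,fx=4,fy=3.4*1.0,interpolation=cv2.INTER_CUBIC)[:600])
cv2.imwrite("pics/t2.png",cv2.resize(im[160:330,310:490],None,fx=3.5,fy=3.5,interpolation=cv2.INTER_CUBIC))
g=cv2.cvtColor(im,cv2.COLOR_BGR2GRAY)
# plates
m=np.zeros_like(g); m[178:300,170:262]=(g[178:300,170:262]<130)
n,l,st,ce=cv2.connectedComponentsWithStats(m)
for i in range(1,n):
    if st[i,4]>200: print("plate",ce[i],st[i,4],rect(d,l==i,0.053))
m=np.zeros_like(g); m[160:320,145:280]=(g[160:320,145:280]>150)
cs=max(cv2.findContours(m,0,2)[0],key=cv2.contourArea)
mm=np.zeros_like(g);cv2.drawContours(mm,[cs],-1,1,-1)
print("slab",rect(d,mm,0.05))
h=cv2.cvtColor(im,cv2.COLOR_BGR2HSV)
wood=((h[...,1]>60)&(h[...,0]>8)&(h[...,0]<28)&(h[...,2]>90)).astype(np.uint8)
for nm,(x0,x1,y0,y1),z in(("box",(312,395,200,290),.05),("lid",(400,485,240,325),.02)):
    m=np.zeros_like(g);m[y0:y1,x0:x1]=wood[y0:y1,x0:x1]
    print(nm,rect(d,m,z))
m=np.zeros_like(g);m[165:240,398:475]=(g[165:240,398:475]>75);print("tray",rect(d,m,.03))
E
```

```text
plate [230.33206107 193.60305344] 786 (array([0.64719501, 0.18936722]), [92.98049926757812, 45.210330963134766], np.float32(1.4578189))
plate [210.03308824 220.69117647] 816 (array([0.58396423, 0.23250792]), [93.01978302001953, 45.04587173461914], np.float32(1.5434395))
plate [222.38199513 250.64476886] 822 (array([0.51600403, 0.2022269 ]), [91.05425262451172, 44.456077575683594], np.float32(-1.5372461))
plate [217.84823529 281.03411765] 850 (array([0.44846017, 0.20968976]), [91.99370574951172, 43.975982666015625], np.float32(-1.5678169))
slab (array([0.54741431, 0.22825177]), [300.8941955566406, 241.1216278076172], np.float32(-0.01761818))
box (array([ 0.53345483, -0.0899808 ]), [149.13096618652344, 143.75816345214844], np.float32(-0.047373414))
lid (array([ 0.44930197, -0.29333405]), [147.5560760498047, 143.62823486328125], np.float32(-0.070354104))
tray (array([ 0.63737061, -0.28552844]), [185.3984375, 177.46109008789062], np.float32(-1.5664481))
```

View pics/t1.png

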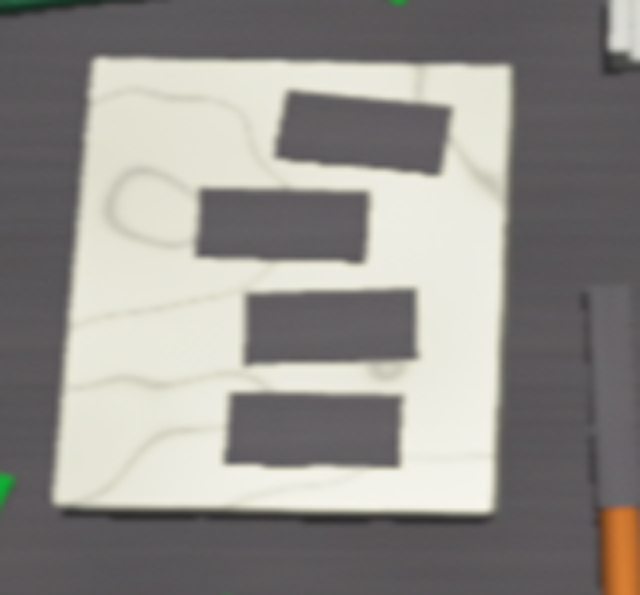

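View pics/t2.png

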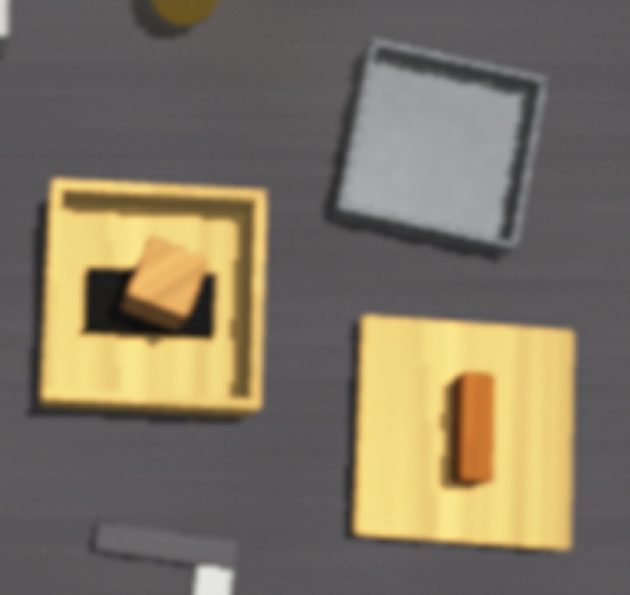

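```bash
cat >> h.py <<'E'
from scipy.optimize import minimize
from scipy.ndimage import map_coordinates
MODELS={"box":[(.142,.138,.05),(.130,.126,.05)],"lid":[(.142,.138,.02),(.07,.022,.05)],
"tray":[(.12,.12,.03),(.112,.112,.03)],"block":[(.04,.04,.08)],"plate":[(.048,.096,.053)],"slab":[(.3,.24,.05)],"pad":[(.042,.086,.02)]}
def wire(nm,p,dz=0):
    return [boxpts(p[:2],sx,sy,p[2],z+dz) for sx,sy,z in MODELS[nm]]
def fit(d,nm,p0,dz=0,sig=(2.5,1.0)):
    g=d["pixels"].astype(np.float32)
    p=np.array(p0,float)
    for s in sig:
        b=cv2.GaussianBlur(g,(0,0),s)
        gx=[cv2.Sobel(b[...,k],cv2.CV_32F,1,0)for k in range(3)];gy=[cv2.Sobel(b[...,k],cv2.CV_32F,0,1)for k in range(3)]
        def cost(q):
            tot=0
            for P in wire(nm,q,dz):
                uv=proj(d,P)
                for i in range(4):
                    a,c=uv[i],uv[(i+1)%4];t=np.linspace(.08,.92,40)[:,None];x=a+(c-a)*t
                    n=np.array([-(c-a)[1],(c-a)[0]]);n/=np.linalg.norm(n)
                    v=sum(np.abs(map_coordinates(gx[k],[x[:,1],x[:,0]],order=1)*n[0]+map_coordinates(gy[k],[x[:,1],x[:,0]],order=1)*n[1]) for k in range(3))
                    tot-=np.minimum(v,200/s).mean()
            return tot
        sc=np.array([.004,.004,.04])*s
        S=np.vstack([p]+[p+sc*e for e in np.eye(3)]) 
        r=minimize(cost,p,method="Nelder-Mead",options=dict(initial_simplex=S,xatol=1e-5,fatol=1e-4,maxiter=500))
        p=r.x
    return p,r.fun
def draw(im,d,nm,p,f,off,dz=0,col=(0,0,255)):
    for P in wire(nm,p,dz):
        uv=(proj(d,P)-off+.5)*f-.5
        cv2.polylines(im,[np.round(uv).astype(np.int32)],True,col,1,cv2.LINE_AA)
E
cat > m1.py <<'E'
from h import *
from workcell import bot
init={"slab":("slab",.547,.228,-.018),"p1":("plate",.647,.189,-.11),"p2":("plate",.584,.2325,-.03),"p3":("plate",.516,.202,.03),"p4":("plate",.448,.21,0),
"box":("box",.535,-.09,-.047),"lid":("lid",.452,-.293,-.06),"tray":("tray",.637,-.286,-.17),"block":("block",.54,-.10,.5)}
res={}
for cam,off,f,sz in(("top",(140,160),2.2,(360,175)),("side",(210,150),2.8,(250,260))):
    d=bot.read_camera(cam);im=d["pixels"]
    im2=cv2.resize(im[off[1]:off[1]+sz[1],off[0]:off[0]+sz[0]],None,fx=f,fy=f,interpolation=cv2.INTER_CUBIC)
    for k,v in init.items():
        p,c=fit(d,v[0],v[1:]); print(cam,k,p.round(4),round(c,1)); draw(im2,d,v[0],p,f,off)
    cv2.imwrite(f"pics/fit_{cam}.png",im2[:600,:800])
E
python3 m1.py
```

```text
top slab [ 0.547  0.228 -0.018] -800.0
top p1 [ 0.647  0.189 -0.11 ] -800.0
top p2 [ 0.584   0.2325 -0.03  ] -800.0
top p3 [0.516 0.202 0.03 ] -800.0
top p4 [0.448 0.21  0.   ] -800.0
top box [ 0.5294 -0.0887 -0.036 ] -1598.9
top lid [ 0.4482 -0.2945 -0.0642] -1600.0
top tray [ 0.6289 -0.27   -0.2211] -1485.9
top block [ 0.5383 -0.0923  0.5363] -625.7
side slab [ 0.547  0.228 -0.018] -800.0
side p1 [ 0.647  0.189 -0.11 ] -800.0
side p2 [ 0.584   0.2325 -0.03  ] -800.0
side p3 [0.516 0.202 0.03 ] -800.0
side p4 [0.448 0.21  0.   ] -800.0
side box [ 0.5285 -0.0864 -0.0084] -1497.2
side lid [ 0.4438 -0.2945 -0.0445] -1600.0
side tray [ 0.6336 -0.2897 -0.2245] -1584.7
side block [ 0.5364 -0.098   1.1791] -771.4
```

Gradient clipping saturates; raise it.

```bash
sed -i 's#np.minimum(v,200/s).mean()#np.sqrt(v).mean()#' h.py; python3 m1.py
```

```text
top slab [ 0.5473  0.2283 -0.015 ] -121.1
top p1 [ 0.6472  0.1891 -0.1136] -114.9
top p2 [ 0.5843  0.232  -0.0065] -115.0
top p3 [0.5162 0.2026 0.028 ] -115.0
top p4 [ 0.4485  0.2095 -0.0026] -117.1
top box [ 0.5336 -0.0895 -0.0464] -176.6
top lid [ 0.4484 -0.2934 -0.0647] -186.1
top tray [ 0.6403 -0.2729 -0.222 ] -147.5
top block [ 0.5395 -0.0957  1.2011] -82.2
side slab [ 0.5438  0.2267 -0.0181] -113.5
side p1 [ 0.643   0.1861 -0.1211] -119.7
side p2 [ 0.5802  0.2293 -0.027 ] -119.6
side p3 [0.5121 0.2    0.0283] -119.8
side p4 [ 0.4449  0.2067 -0.0168] -121.7
side box [ 0.5288 -0.0854  0.0006] -159.1
side lid [ 0.4453 -0.295  -0.0725] -191.4
side tray [ 0.6337 -0.2892 -0.2231] -143.4
side block [ 0.5361 -0.098  -0.3778] -68.6
```

```bash
sleep 1
```

```text
(no output)
```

View pics/fit_top.png

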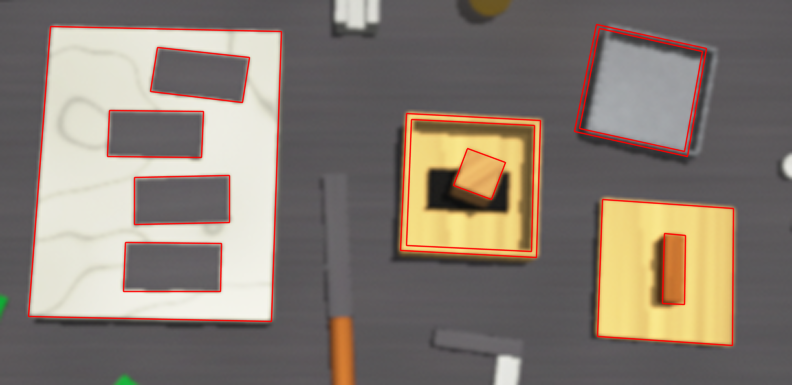

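View pics/fit_side.png

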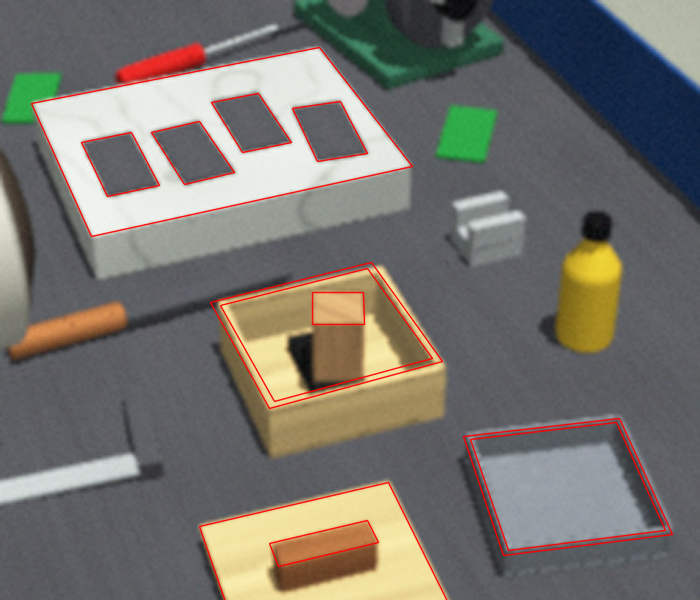

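Top-camera fits sit well on everything except the tray, where the side fit is the right one. The two cameras disagree by about 4 mm in x and 2.5 mm in y. I'll use the fingertips as a reference above the block.

```bash
python3 - <<'E'
from h import *
from workcell import bot
print(bot.inverse_kinematics([.537,-.097,.15],down(-.375)),bot.inverse_kinematics([.537,-.097,.15],down(-.375+np.pi/2)), bot.inverse_kinematics([.537,-.097,.15],down(-.375-np.pi/2)))
print(bot.inverse_kinematics([.647,.189,.07],down(-.1)),bot.inverse_kinematics([.647,.189,.07],down(-.1+np.pi)))
bot.set_gripper(0.65,30)
bot.goto([.537,-.097,.17],down(-.375)); print(bot.current_clock(),bot.current_ee_pos(),bot.current_joints())
for cam in("top","side"):
    d=bot.read_camera(cam); tip=bot.current_ee_pos(); 
    R=np.array([[np.cos(-.375),-np.sin(-.375)],[np.sin(-.375),np.cos(-.375)]])
    P=[tip]+[np.r_[tip[:2]+R@np.array([sx*a,sy*.010]),tip[2]] for sx in(-1,1) for a in(.03,.048) for sy in(-1,1)]
    uv=proj(d,np.array(P)); c=uv[0]
    x0,y0=(c-[60,50]).astype(int); f=6
    im=cv2.resize(d["pixels"][y0:y0+100,x0:x0+120],None,fx=f,fy=f,interpolation=cv2.INTER_CUBIC)
    for q in uv: cv2.circle(im,tuple(np.round((q-[x0,y0]+.5)*f-.5).astype(int)),3,(0,0,255),-1)
    cv2.imwrite(f"pics/tip_{cam}.png",im)
E
```

```text
[-4.00235300e-01  1.41234432e-01  1.74788080e+00 -8.88178420e-16
  1.25247743e+00 -2.52353002e-02] [-4.00235300e-01  1.41234432e-01  1.74788080e+00 -4.44089210e-16
  1.25247743e+00 -1.59603163e+00] [-4.00235300e-01  1.41234432e-01  1.74788080e+00 -4.44089210e-16
  1.25247743e+00  1.54556103e+00]
[ 1.05375197e-01  5.41365469e-01  1.40860011e+00 -8.88178420e-16
  1.19162707e+00  2.05375197e-01] [ 1.05375197e-01  5.41365469e-01  1.40860011e+00 -4.44089210e-16
  1.19162707e+00 -2.93621746e+00]
3.0667 [ 0.53699406 -0.09788238  0.17013314] [-4.01610404e-01  1.20862320e-01  1.72861772e+00 -2.66658765e-04
  1.29179263e+00 -2.52205585e-02]
```

```bash
sleep .1
```

```text
(no output)
```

View pics/tip_top.png

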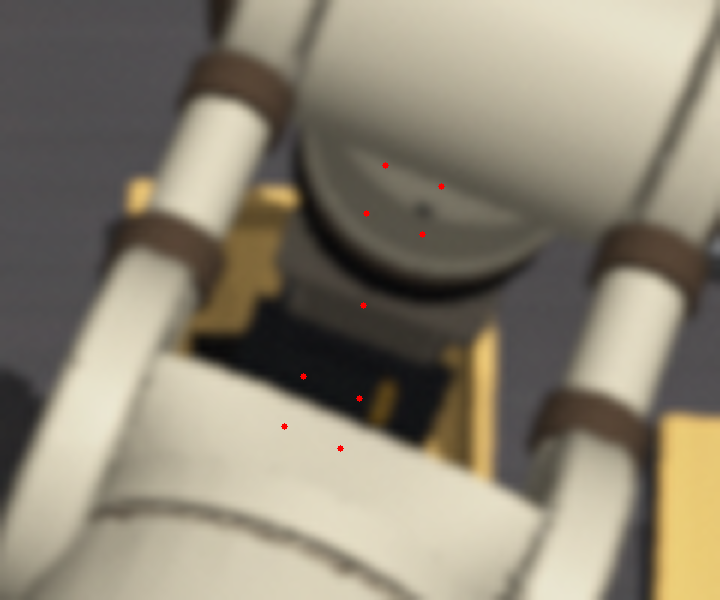

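View pics/tip_side.png

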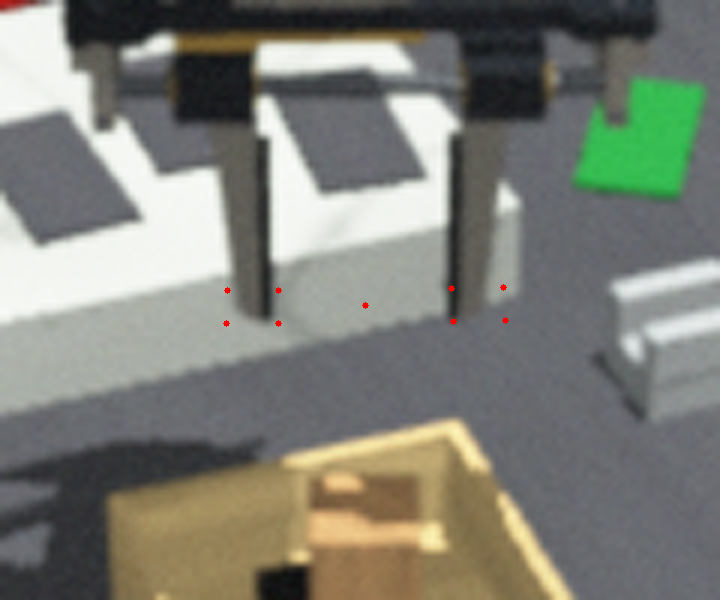

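The side camera agrees with the fingertips to about 1 mm, and the pads reach right to the tips. So I'll correct top-camera readings by about (-2.5, -2.5) mm. Next is moving the block to the tray.

```bash
python3 - <<'E'
from h import *
from workcell import bot
r=down(-.375)
bot.line_to([.537,-.0985,.046],r,0.2); print(bot.current_contact_force())
bot.set_gripper(0.2,20); print("op",bot.current_opening())
bot.line_to([.537,-.0985,.17],None,0.2); print("op",bot.current_opening(),bot.current_contact_force())
bot.line_to([.635,-.289,.13],down(-.225),0.3)
bot.line_to([.635,-.289,.032],None,0.2); print(bot.current_contact_force(),bot.current_ee_pos())
bot.set_gripper(0.65)
bot.line_to([.635,-.289,.15],None,0.3)
bot.goto([.45,.05,.25],down(0))
print(bot.current_clock())
for n in("top","side"):cv2.imwrite(f"pics/b_{n}.png",bot.read_camera(n)["pixels"])
E
```

```text
[-0.18511278  0.25645073  0.57799167]
op 0.43502508872146023
op 0.432830461163315 [-1.15447362  0.34373355 -1.10016032]
[ 0.07513716 -0.11620582 -0.34277351] [ 0.63521216 -0.28828071  0.03253116]
9.1417
```

```bash
sleep .1
```

```text
(no output)
```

View pics/b_top.png

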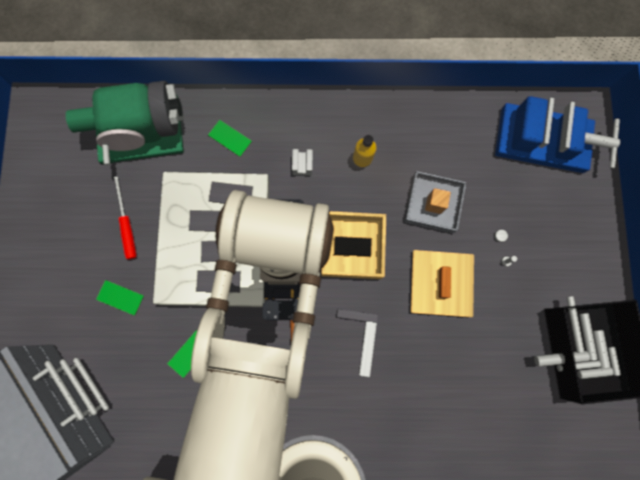

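View pics/b_side.png

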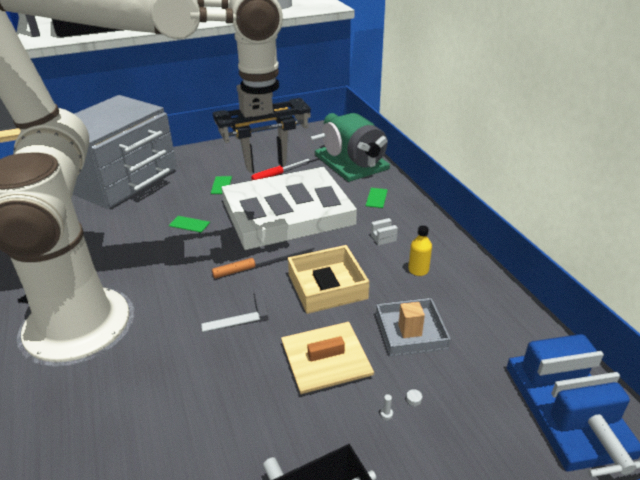

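The block stands in the tray at (440,201) in the top view, and the side view still sees the slab clearly with the arm there. I'll drag plate 3 first.

```bash
cat >> h.py <<'E'
from workcell import bot
YE=.106
def edge(x): return YE-.017*(x-.545)
def press(x,y,yaw,target=12.5):
    bot.line_to([x,y,.062],down(yaw),.3)
    bot.hold(.15); f0=bot.current_contact_force()[2]; z=.0545; fz=0
    while z>.040:
        bot.line_to([x,y,z],None,.05); bot.hold(.05); fz=bot.current_contact_force()[2]-f0
        if fz>target-1.5: break
        z-=.0004 if fz>5 else .0008
    return z,fz
def drag(p,over=.042,back=.012):
    x,y,yaw=p; bot.set_gripper(0)
    bot.goto([x,y+back,.10],down(yaw))
    z,fz=press(x,y+back,yaw); print("press",z,fz,bot.current_ee_pos())
    dist=y-.048-(edge(x)-over)
    s=bot.current_ee_pos()
    n=3
    for i in range(1,n+1):
        bot.line_to([x-.017*dist*i/n,y+back-dist*i/n,z],None,.06)
        print("drag",bot.current_contact_force().round(1),bot.current_ee_pos().round(4))
    e=bot.current_ee_pos(); bot.line_to([e[0],e[1],.10],None,.3)
    bot.line_to([e[0]-.02,e[1],.20],None,.4)
    return e-s
def side_fit(p,name="x",dz=0):
    d=bot.read_camera("side"); q,c=fit(d,"plate",p,dz)
    uv=proj(d,[[q[0],q[1],.05]])[0]; x0,y0=(uv-[70,55]).astype(int);f=5
    im=cv2.resize(d["pixels"][y0:y0+110,x0:x0+140],None,fx=f,fy=f,interpolation=cv2.INTER_CUBIC)
    draw(im,d,"plate",q,f,(x0,y0),dz); cv2.imwrite(f"pics/{name}.png",im)
    return q,c
E
python3 - <<'E'
from h import *
p=np.array([.513,.199,.028])
dl=drag(p); print("moved",dl,bot.current_clock())
print(side_fit(p+[dl[0]-.001,dl[1]+.001,0],"p3_drag"))
E
```

```text
press 0.051699999999999996 11.228835835519776 [0.51381816 0.21119219 0.05335979]
drag [-0.4 -0.8  8.6] [0.5144 0.1821 0.0534]
drag [-0.3 -0.6  8.7] [0.5139 0.1532 0.0534]
drag [-0.4 -1.   8.5] [0.5135 0.1242 0.0534]
moved [-3.65445057e-04 -8.69644887e-02 -5.19682565e-06] 15.6917
(array([0.51241826, 0.1127428 , 0.02953617]), np.float64(-96.55014104734414))
```

View pics/p3_drag.png

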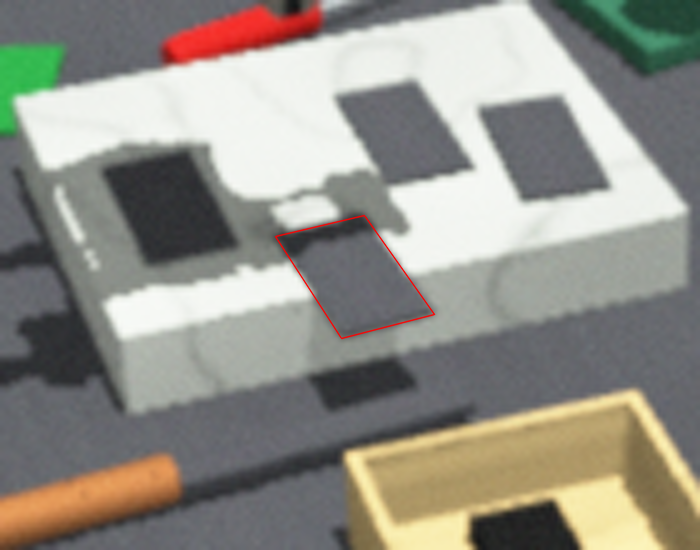

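Plate 3 moved without slipping: it overhangs about 43 mm and is still resting safely. Before gripping I'll measure the box and pad with both cameras.

```bash
python3 - <<'E'
from h import *
for cam in("top","side"):
    d=bot.read_camera(cam);b,c=fit(d,"box",[.531,-.092,-.046],sig=(1.2,.8));q,c2=fit(d,"pad",[b[0],b[1],-.046],sig=(1.5,.8)); print(cam,b.round(4),c,q.round(4),c2)
    for nm in("slab","tray"): print(nm,fit(d,nm,{"slab":[.545,.227,-.017],"tray":[.635,-.288,-.223]}[nm],sig=(1,)))
    uv=proj(d,[[b[0],b[1],.03]])[0]; x0,y0=(uv-[55,50]).astype(int);f=6
    im=cv2.resize(d["pixels"][y0:y0+100,x0:x0+110],None,fx=f,fy=f,interpolation=cv2.INTER_CUBIC)
    draw(im,d,"box",b,f,(x0,y0));draw(im,d,"pad",q,f,(x0,y0),col=(255,0,0)); cv2.imwrite(f"pics/box_{cam}.png",im)
E
```

```text
top [ 0.5336 -0.0895 -0.0461] -182.0406121975019 [ 0.5327 -0.0894 -0.0429] -131.4332400883944
slab (array([ 0.547517  ,  0.22902708, -0.0134208 ]), np.float64(-74.72773676616501))
tray (array([ 0.63832726, -0.28206971, -0.22218527]), np.float64(-154.13017353340396))
side [ 0.5313 -0.0855 -0.0478] -183.35788958958847 [ 0.5292 -0.0784 -0.0769] -107.65980854893218
slab (array([ 0.54357663,  0.2268191 , -0.01648948]), np.float64(-103.29351314260033))
tray (array([ 0.63379106, -0.28901943, -0.2223418 ]), np.float64(-151.26823442430748))
```

View pics/box_side.png

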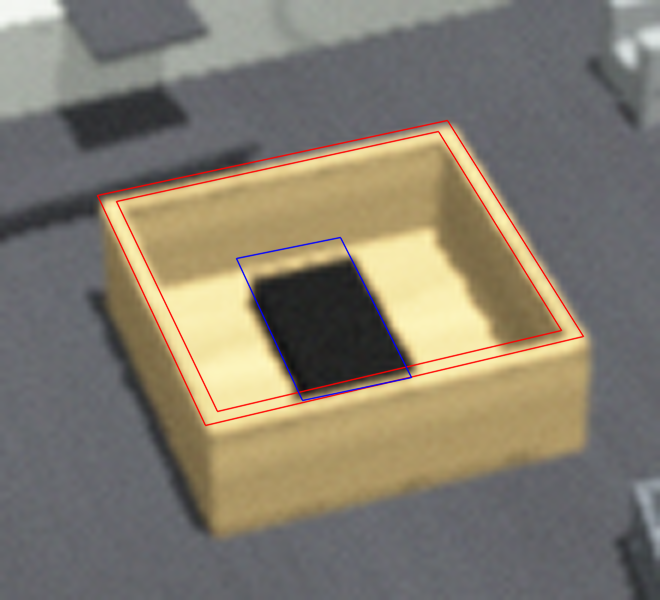

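View pics/box_top.png

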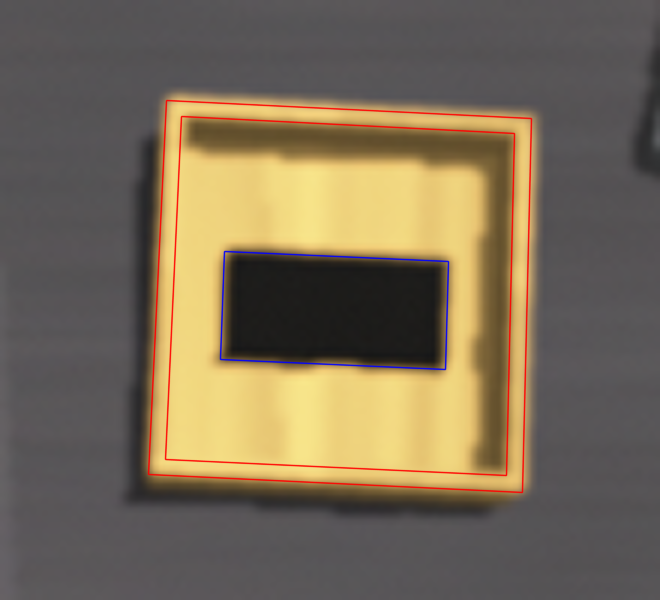

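```bash
cat >> h.py <<'E'
BOX=np.array([.5313,-.0908,-.046])
def rot2(a): return np.array([[np.cos(a),-np.sin(a)],[np.sin(a),np.cos(a)]])
def grip(q,below=.0035,force=40):
    """q: true plate pose, overhanging"""
    gy=edge(q[0])-.015; off=gy-q[1]
    g=q[:2]+rot2(q[2])@[0,off]
    bot.set_gripper(.68); r=down(q[2])
    bot.goto([g[0],g[1],.11],r)
    bot.line_to([g[0],g[1],.0505-below],None,.12); print("at",bot.current_contact_force().round(1),bot.current_ee_pos().round(4))
    bot.set_gripper(.4,force); print("op mm",bot.current_opening()*92,"tip",bot.current_ee_pos().round(4))
    bot.line_to([g[0],g[1],.0505-below+.01],None,.05)
    bot.line_to([g[0],g[1]-.03,.12],None,.2)
    print("lift op",bot.current_opening()*92,"off",off)
    return off
E
python3 - <<'E'
from h import *
q=np.array([.5134,.1117,.0295])
print(grip(q)); b=q
for n in("side",):
    d=bot.read_camera(n); uv=proj(d,[bot.current_ee_pos()])[0]; x0,y0=(uv-[70,55]).astype(int)
    cv2.imwrite("pics/g3.png",cv2.resize(d["pixels"][y0:y0+110,x0:x0+140],None,fx=5,fy=5,interpolation=cv2.INTER_CUBIC))
print(bot.current_clock())
E
```

```text
at [ 0.3 -0.1  0.1] [0.515  0.0917 0.0482]
op mm 46.62255647078361 tip [0.5149 0.0915 0.0479]
lift op 46.74696440060533 off -0.020162799999999995
-0.020162799999999995
19.2917
```

View pics/g3.png

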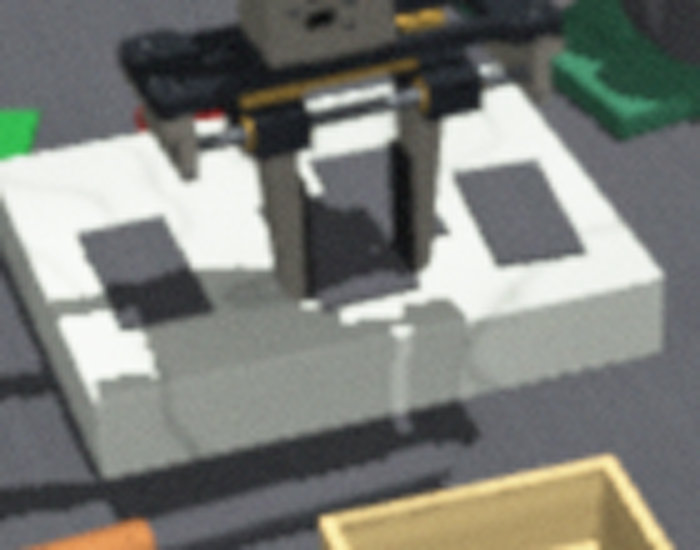

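Plate 3 is gripped at the overhang and held between the fingers. I'll lay it on the pad now.

```bash
cat >> h.py <<'E'
def place(off,ztop,drop=.001,yaw=BOX[2],adj=(0,0)):
    """ztop: height of stack top; plate bottom is 2 mm above true tip"""
    t=BOX[:2]+rot2(yaw)@(np.array([0,off])+adj); r=down(yaw)
    bot.line_to([t[0],t[1],.12],r,.25)
    bot.line_to([t[0],t[1],ztop+.014],None,.15); bot.hold(.1); f0=bot.current_contact_force()
    zt=ztop-.0021+drop
    # step down with feedback of the true tip height
    zc=zt+.004
    for k in range(14):
        bot.line_to([t[0],t[1],zc],None,.05); bot.hold(.08)
        e=bot.current_ee_pos(); fz=(bot.current_contact_force()-f0)[2]
        if e[2]<zt+.0003 or fz>4: break
        zc-=min(.001,max(.0003,e[2]-zt))
    print("place tip",e.round(4),"target",t.round(4),zt,"fz",fz)
    bot.set_gripper(.58); bot.hold(.1)
    return t
E
python3 - <<'E'
from h import *
t=place(-.0202,.020,.0008)
bot.line_to([t[0],t[1],.12],None,.25)
bot.goto([.47,.10,.22],down(0))
print(bot.current_clock())
for cam in("top","side"):
    d=bot.read_camera(cam); uv=proj(d,[[BOX[0],BOX[1],.03]])[0]; x0,y0=(uv-[55,50]).astype(int);f=6
    im=cv2.resize(d["pixels"][y0:y0+100,x0:x0+110],None,fx=f,fy=f,interpolation=cv2.INTER_CUBIC)
    q,c=fit(d,"plate",BOX+([.0025,.0025,0] if cam=="top" else [-.001,.001,0]),dz=-.03,sig=(1.5,.8)); print(cam,q.round(4),c)
    draw(im,d,"plate",q,f,(x0,y0),-.03); cv2.imwrite(f"pics/pl3_{cam}.png",im)
E
```

```text
place tip [ 0.5303 -0.111   0.0187] target [ 0.5304 -0.111 ] 0.018699999999999998 fz 0.027748862318973444
24.675
top [ 0.5308 -0.084  -0.0549] -95.89125721622118
side [ 0.5276 -0.0846 -0.0867] -81.7440794757978
```

View pics/pl3_side.png

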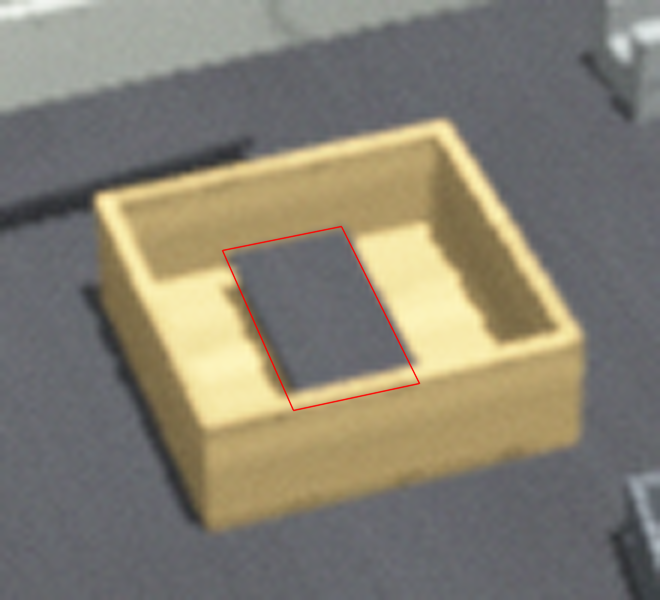

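View pics/pl3_top.png

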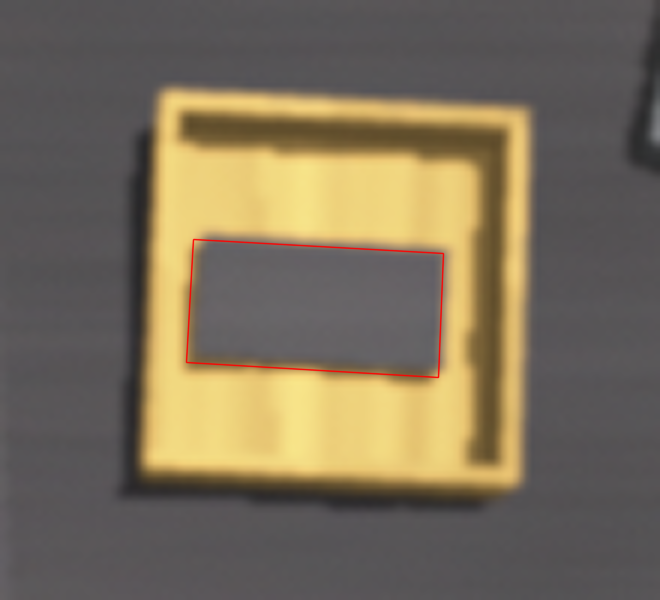

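Plate 3 lies flat, but it reads about 5 mm too far in +y against the pad (and -2 mm in x). I'll re-pinch it in the box, with the fingers in the gap beside the pad, shift it by the measured amount, and check.

```bash
cat >> h.py <<'E'
def boxview(tag,ztop,init=None):
    out={}
    for cam in("top","side"):
        d=bot.read_camera(cam); uv=proj(d,[[BOX[0],BOX[1],.03]])[0]; x0,y0=(uv-[55,50]).astype(int);f=6
        im=cv2.resize(d["pixels"][y0:y0+100,x0:x0+110],None,fx=f,fy=f,interpolation=cv2.INTER_CUBIC)
        dz=ztop-.053
        q,c=fit(d,"plate",BOX+([.002,.002,0] if cam=="top" else [-.001,.001,0]),dz=dz,sig=(1.5,.8)); 
        if cam=="top":
            b,_=fit(d,"box",[.5336,-.0895,-.046],sig=(1.2,.8)); print("box",b.round(4),"plate-box",(rot2(-b[2])@(q[:2]-b[:2])).round(4),(q[2]-b[2]).round(3))
        draw(im,d,"plate",q,f,(x0,y0),dz); cv2.imwrite(f"pics/{tag}_{cam}.png",im); out[cam]=q
    return out
def shift(c,dx,dy,z=.013,lift=.0015,op=.58,dyaw=0):
    r=down(BOX[2])
    bot.goto([c[0],c[1],.12],r)
    bot.line_to([c[0],c[1],z+.02],None,.2);bot.line_to([c[0],c[1],z],None,.06); print("f",bot.current_contact_force().round(1),bot.current_ee_pos().round(4))
    bot.set_gripper(.4,25); print("op",bot.current_opening()*92)
    bot.line_to([c[0],c[1],z+lift],None,.04)
    bot.line_to([c[0]+dx,c[1]+dy,z+lift],down(BOX[2]+dyaw),.04)
    bot.line_to([c[0]+dx,c[1]+dy,z],None,.04)
    bot.set_gripper(op); bot.line_to([c[0]+dx,c[1]+dy,.12],None,.25)
E
python3 - <<'E'
from h import *
shift([.5313,-.0908],.0018,-.0052)
bot.goto([.47,.10,.22],down(0))
print(boxview("sh3",.023),bot.current_clock())
E
```

```text
f [-0.3  0.2 -0.3] [ 0.531  -0.0907  0.0127]
op 47.018003043932765
box [ 0.5336 -0.0895 -0.0461] plate-box [-0.0018  0.0006] -0.01
{'top': array([ 0.5318777 , -0.08880325, -0.05604975]), 'side': array([ 0.52837059, -0.08551588, -0.09220539])} 29.7
```

View pics/sh3_top.png

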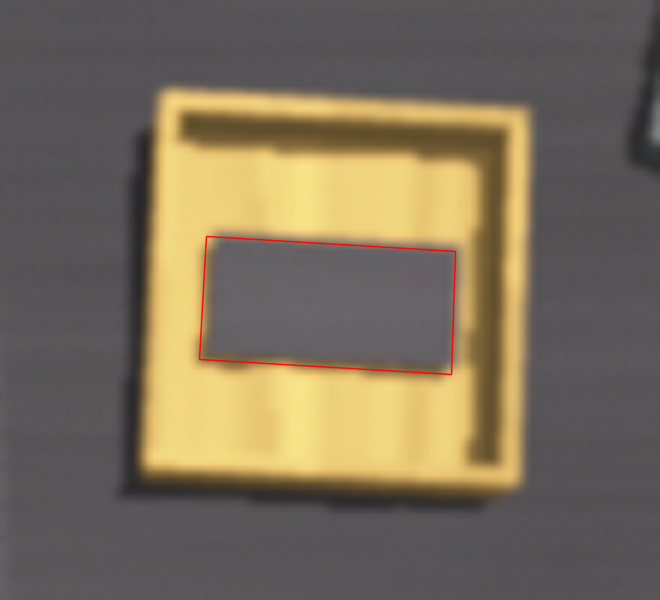

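View pics/sh3_side.png

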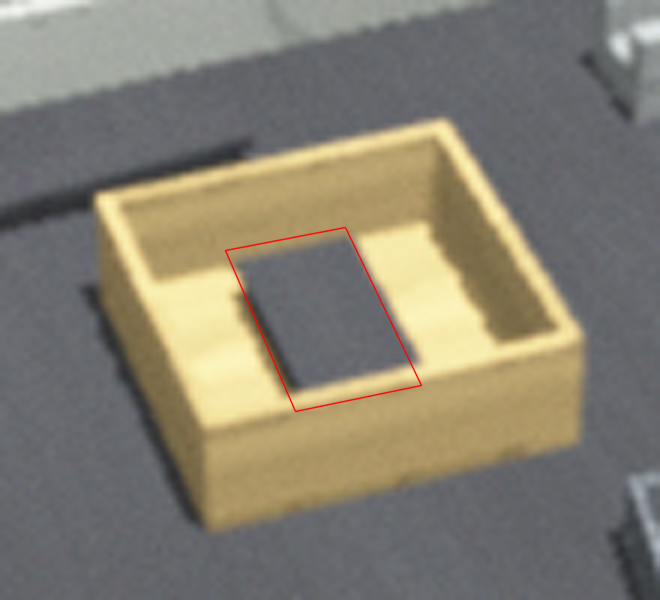

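Plate 3 is now centred on the pad within about 1–2 mm. I'll use that shift as a bias correction and go on with plate 2.

```bash
cat >> h.py <<'E'
BOX=np.array([.5333,-.0908,-.046])
def cycle(p,ztop,tag,adj=(0,-.0048)):
    dl=drag(p); print("moved",dl.round(4))
    exp=p+[dl[0]-.001,dl[1]+.001,0]
    q,c=side_fit(exp,tag+"_drag"); print("fit",q.round(4),"exp",exp.round(4),c)
    assert abs(q[:2]-exp[:2]).max()<.004 and abs(q[2]-exp[2])<.06
    q=q+[.001,-.001,0]
    off=grip(q,.0030)
    t=place(off,ztop,.0024,adj=adj)
    bot.line_to([t[0],t[1],.12],None,.25)
    bot.goto([.47,.10,.22],down(0))
    print(boxview(tag,ztop+.003),bot.current_clock())
E
python3 - <<'E'
from h import *
d=bot.read_camera("side")
for n,p in(("p1",[.643,.186,-.121]),("p2",[.580,.229,-.027]),("p4",[.445,.2067,-.0168])): print(n,fit(d,"plate",p,sig=(1.5,.8)))
cycle(np.array([.581,.228,-.025]),.023,"p2")
E
```

```text
p1 (array([ 0.64294213,  0.18617824, -0.11941505]), np.float64(-126.49228344275227))
p2 (array([ 0.58014747,  0.22942055, -0.02439987]), np.float64(-126.71761033092878))
p4 (array([ 0.44468824,  0.20690725, -0.00642797]), np.float64(-115.59198766857193))
press 0.0513 11.500885521773926 [0.58193263 0.24022559 0.05337311]
drag [ 0.  -1.1  8.5] [0.5823 0.2013 0.0534]
drag [-0.  -0.4  8.9] [0.5818 0.1623 0.0534]
drag [-0.4  0.5  9.3] [0.5811 0.1233 0.0534]
moved [-0.0009 -0.1169 -0.    ]
fit [ 0.5797  0.1113 -0.0159] exp [ 0.5791  0.1121 -0.025 ] -94.20730912650066
at [ 0.2 -0.2  0. ] [0.5813 0.0906 0.0487]
op mm 46.33639321259919 tip [0.5812 0.0903 0.0484]
lift op 46.60968239181635 off -0.01992864395767864
place tip [ 0.5323 -0.1156  0.0234] target [ 0.5322 -0.1155] 0.023299999999999998 fz -0.36040405866017977
box [ 0.5336 -0.0895 -0.0462] plate-box [-0.0016  0.0014] -0.008
{'top': array([ 0.53207402, -0.08801399, -0.05404989]), 'side': array([ 0.5277361 , -0.08818366, -0.10963483])} 45.7833
```

```bash
cd pics; python3 -c "
import cv2,numpy as np
a=[cv2.resize(cv2.imread(f),(400,330)) for f in('p2_drag.png','p2_top.png')]
cv2.imwrite('p2_m.png',np.hstack(a))"
```

```text
(no output)
```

View pics/p2_m.png

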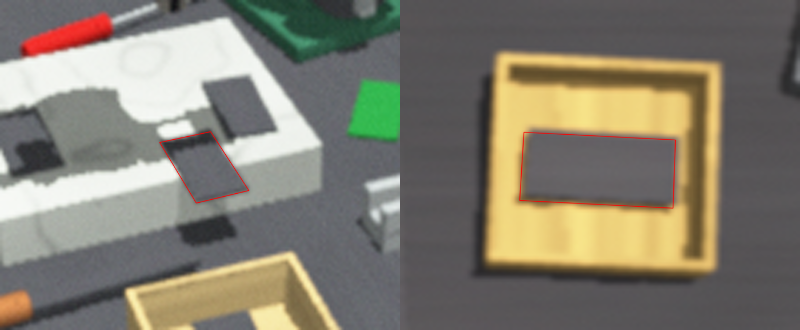

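View pics/p2_side.png

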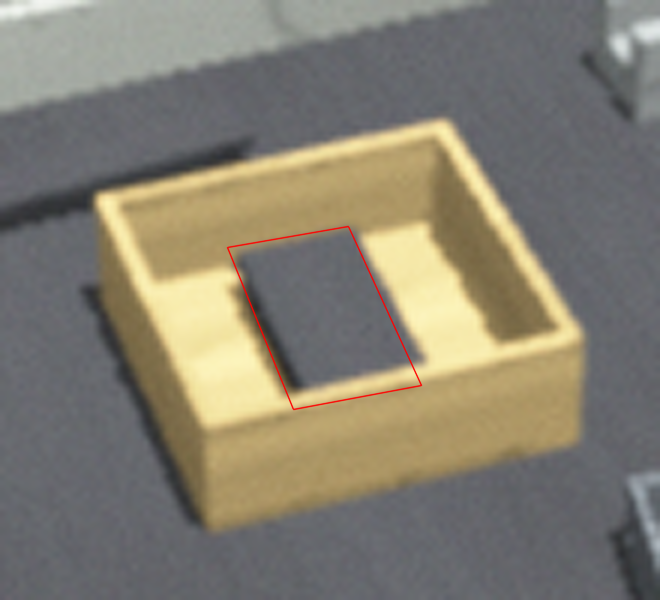

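Plate 2 landed on plate 3 within about 1 mm, flat. Plate 4 is next.

```bash
python3 - <<'E'
from h import *
cycle(np.array([.4457,.2059,-.009]),.026,"p4",adj=(0,-.0054))
E
cd pics; python3 -c "
import cv2,numpy as np
a=[cv2.resize(cv2.imread(f),(400,330)) for f in('p4_drag.png','p4_top.png')]
cv2.imwrite('p4_m.png',np.hstack(a))"
```

```text
press 0.0517 12.782467420151919 [0.44659068 0.21816478 0.05333935]
drag [-1.3 -0.3  8.8] [0.4472 0.1872 0.0534]
drag [ 0.8 -1.1 10.2] [0.4467 0.1563 0.0533]
drag [-0.6 -1.5  8.7] [0.4462 0.1255 0.0533]
moved [-0.0004 -0.0927 -0.    ]
fit [ 0.4448  0.1135 -0.0187] exp [ 0.4443  0.1142 -0.009 ] -97.78843646702865
at [ 0.4 -0.3  0.4] [0.4465 0.0929 0.0488]
op mm 46.564914709991115 tip [0.4463 0.0926 0.0483]
lift op 46.40137548051697 off -0.01985594054672382
place tip [ 0.5322 -0.1161  0.0264] target [ 0.5321 -0.116 ] 0.026299999999999997 fz 0.4570637409958346
box [ 0.5336 -0.0895 -0.0463] plate-box [-0.002   0.0015] -0.008
{'top': array([ 0.53172762, -0.08791279, -0.05439184]), 'side': array([ 0.52806097, -0.08186913, -0.11260007])} 61.275
```

View pics/p4_m.png

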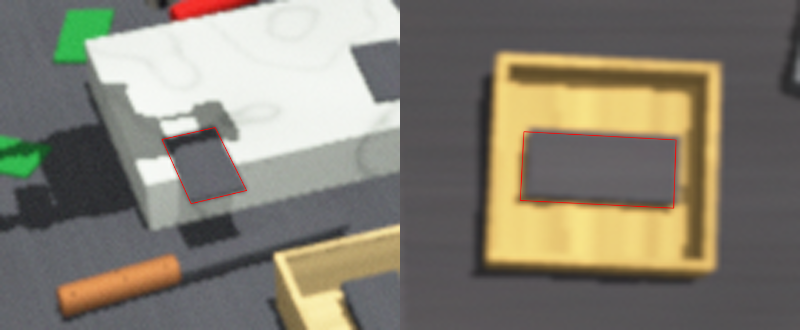

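View pics/p4_side.png

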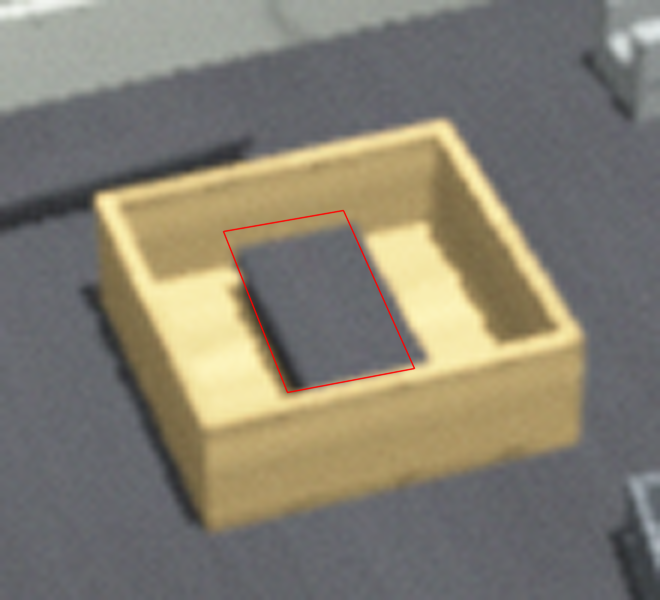

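Plate 4 is on the pile, flush. Last one is plate 1, lying at a yaw of about -0.12.

```bash
python3 - <<'E'
from h import *
cycle(np.array([.644,.185,-.1195]),.029,"p1",adj=(0,-.0054))
E
cd pics; python3 -c "
import cv2,numpy as np
a=[cv2.resize(cv2.imread(f),(400,330)) for f in('p1_drag.png','p1_top.png')]
cv2.imwrite('p1_m.png',np.hstack(a))"
```

```text
press 0.0505 12.10071575356001 [0.6453495  0.19719769 0.0533762 ]
drag [ 0.1 -0.7 11.2] [0.646  0.172  0.0534]
drag [-0.2 -0.9  9.7] [0.6456 0.147  0.0534]
drag [ 0.3 -1.2 10.3] [0.6453 0.122  0.0534]
moved [-0.0001 -0.0752  0.0001]
fit [ 0.6435  0.1096 -0.1117] exp [ 0.6429  0.1108 -0.1195] -89.70926921915742
at [0.  0.4 0.1] [0.6432 0.0896 0.0487]
op mm 46.85474567531554 tip [0.6432 0.0894 0.0485]
lift op 46.61262365276304 off -0.019291677637277807
place tip [ 0.5322 -0.1155  0.0294] target [ 0.5322 -0.1155] 0.0293 fz -0.5293948456993522
box [ 0.5336 -0.0895 -0.0463] plate-box [-0.0023  0.0024] -0.018
{'top': array([ 0.53147981, -0.08702706, -0.06431632]), 'side': array([ 0.52700419, -0.08562295, -0.13190322])} 77.3167
```

View pics/p1_m.png

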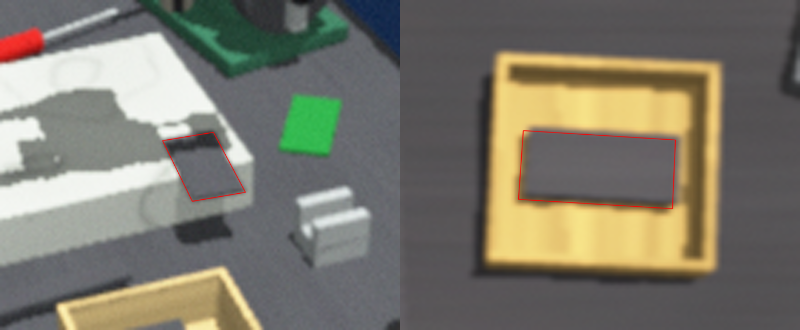

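View pics/p1_side.png

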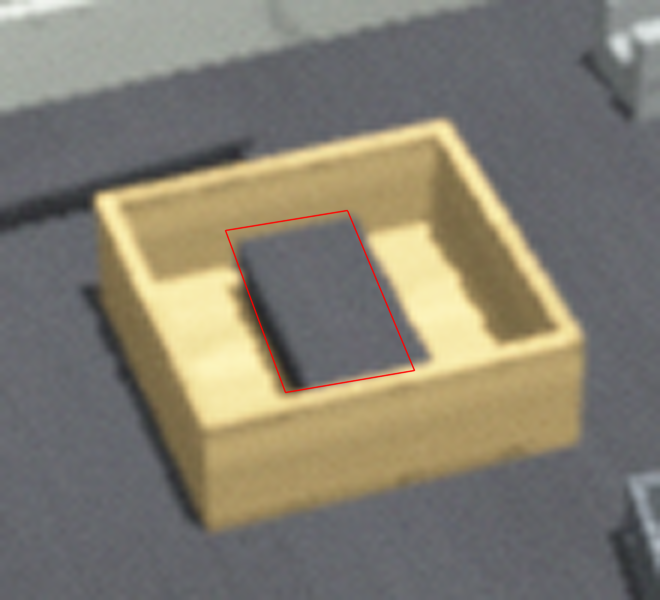

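All four plates are in a neat pile. I'll give the sides one light squaring pinch, then re-measure the lid, since it may have been knocked.

```bash
python3 - <<'E'
from h import *
r=down(BOX[2]); c=[.5331,-.096]
bot.set_gripper(.62); bot.goto([c[0],c[1],.12],r); bot.line_to([c[0],c[1],.04],None,.2); bot.line_to([c[0],c[1],.0145],None,.05)
print(bot.current_contact_force().round(1)); bot.set_gripper(.4,10); print(bot.current_opening()*92,bot.current_ee_pos().round(4)); bot.set_gripper(.62); bot.line_to([c[0],c[1],.12],None,.25)
bot.goto([.47,.10,.22],down(0))
print(boxview("sq",.032),bot.current_clock())
d=bot.read_camera("top"); cv2.imwrite("pics/all_top.png",d["pixels"]); l=fit(d,"lid",[.4484,-.2934,-.065],sig=(2.5,1,.8)); print("top lid",l)
d2=bot.read_camera("side"); cv2.imwrite("pics/all_side.png",d2["pixels"]); print("side lid",fit(d2,"lid",[.4453,-.295,-.065],sig=(2.5,1,.8)))
E
```

```text
[-0.3  1.  -1.2]
47.96110903134023 [ 0.5332 -0.0961  0.0148]
box [ 0.5336 -0.0895 -0.0461] plate-box [-0.0024  0.0025] -0.026
{'top': array([ 0.53136143, -0.08691776, -0.07217568]), 'side': array([ 0.52664674, -0.08566616, -0.14569115])} 81.9333
top lid (array([ 0.44531103, -0.33047325, -0.06644711]), np.float64(-194.49990768055562))
side lid (array([ 0.44217718, -0.33219207, -0.07137046]), np.float64(-198.283995959942))
```

View pics/all_top.png

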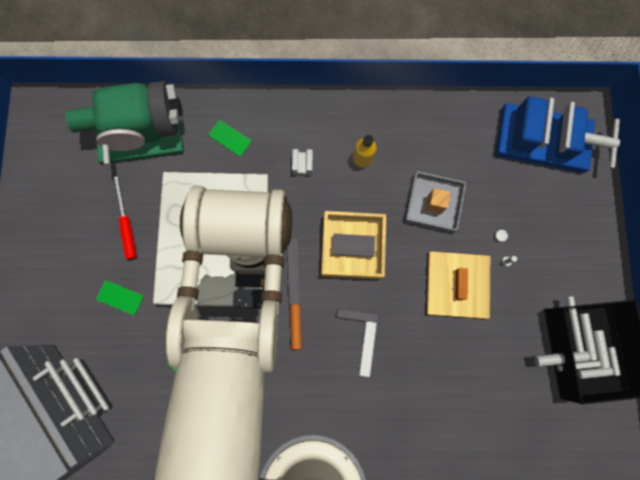

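View pics/all_side.png

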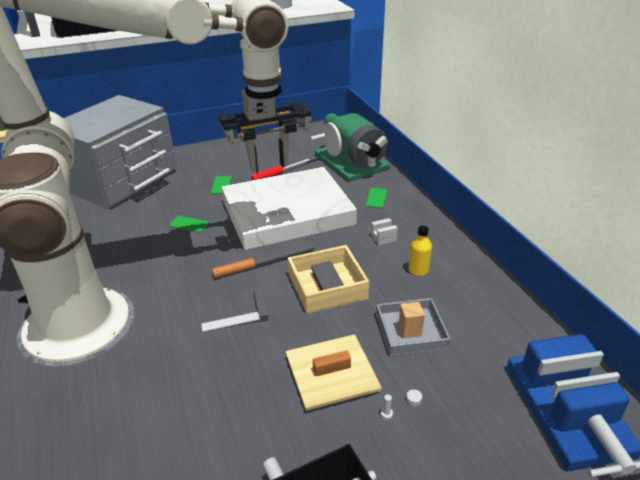

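The lid was indeed knocked: it now reads (0.445,-0.330) in the top camera, 37 mm from before. In the pictures it is at (459,285) top and (333,371) side. I'll improve the side-camera box fit using all its visible outline edges, then pick up the lid.

```bash
cat >> h.py <<'E'
def rect_segs(p,sx,sy,z,idx=(0,1,2,3)):
    P=boxpts(p[:2],sx,sy,p[2],z); return [(P[i],P[(i+1)%4]) for i in idx]
def box_segs(p,cam):
    s=rect_segs(p,.142,.138,.05)+rect_segs(p,.130,.126,.05,(0,3) if 0 else (0,1,2,3))
    if cam=="side":
        s+=rect_segs(p,.142,.138,0,(0,3))   # -y and -x bottom edges
        a=boxpts(p[:2],.142,.138,p[2],.05);b=boxpts(p[:2],.142,.138,p[2],0)
        s+=[(a[i],b[i]) for i in(0,1,3)]
    return s
def lid_segs(p,cam,z0=0):
    s=rect_segs(p,.142,.138,z0+.02)+rect_segs(p,.142,.138,z0+.012,(0,3) if cam=="side" else (0,))
    return s
def fitsegs(d,fn,p0,sig=(1.5,.8)):
    p=np.array(p0,float)
    for s in sig:
        b=cv2.GaussianBlur(d["pixels"].astype(np.float32),(0,0),s)
        gx=cv2.Sobel(b,cv2.CV_32F,1,0);gy=cv2.Sobel(b,cv2.CV_32F,0,1)
        def cost(q):
            tot=0
            for A,B in fn(q):
                a,c=proj(d,np.array([A,B]));x=a+(c-a)*np.linspace(.06,.94,40)[:,None]
                n=np.array([-(c-a)[1],(c-a)[0]]);n/=np.linalg.norm(n)+1e-9
                v=sum(np.abs(map_coordinates(gx[...,k],[x[:,1],x[:,0]],order=1)*n[0]+map_coordinates(gy[...,k],[x[:,1],x[:,0]],order=1)*n[1]) for k in range(3))
                tot-=np.sqrt(v).mean()
            return tot
        sc=np.array([.004,.004,.03])*s
        r=minimize(cost,p,method="Nelder-Mead",options=dict(initial_simplex=np.vstack([p]+[p+sc*e for e in np.eye(3)]),xatol=1e-5,fatol=1e-4,maxiter=500)); p=r.x
    return p,r.fun
def drawsegs(d,segs,name,c,half=(65,60),f=5):
    x0,y0=(proj(d,[c])[0]-half).astype(int)
    im=cv2.resize(d["pixels"][y0:y0+2*half[1],x0:x0+2*half[0]],None,fx=f,fy=f,interpolation=cv2.INTER_CUBIC)
    for A,B in segs:
        u=np.round((proj(d,np.array([A,B]))-[x0,y0]+.5)*f-.5).astype(int); cv2.line(im,tuple(map(int,u[0])),tuple(map(int,u[1])),(0,0,255),1,cv2.LINE_AA)
    cv2.imwrite(f"pics/{name}.png",im)
E
python3 - <<'E'
from h import *
for cam,b0,l0 in(("top",[.5336,-.0895,-.046],[.4453,-.3305,-.066]),("side",[.5305,-.0885,-.046],[.442,-.332,-.07])):
    d=bot.read_camera(cam)
    b,c=fitsegs(d,lambda q:box_segs(q,cam),b0); l,c2=fitsegs(d,lambda q:lid_segs(q,cam),l0)
    print(cam,b.round(4),c,l.round(4),c2,"disp",(b-l).round(4))
    drawsegs(d,box_segs(b,cam),"bs_"+cam,[b[0],b[1],.03])
E
```

```text
top [ 0.5337 -0.0895 -0.0465] -181.83479992948503 [ 0.4463 -0.3312 -0.0709] -128.11505801910596 disp [0.0873 0.2417 0.0244]
side [ 0.5318 -0.0857 -0.0468] -266.21428538875267 [ 0.4434 -0.331  -0.0688] -171.19288085859716 disp [0.0885 0.2453 0.022 ]
```

View pics/bs_side.png

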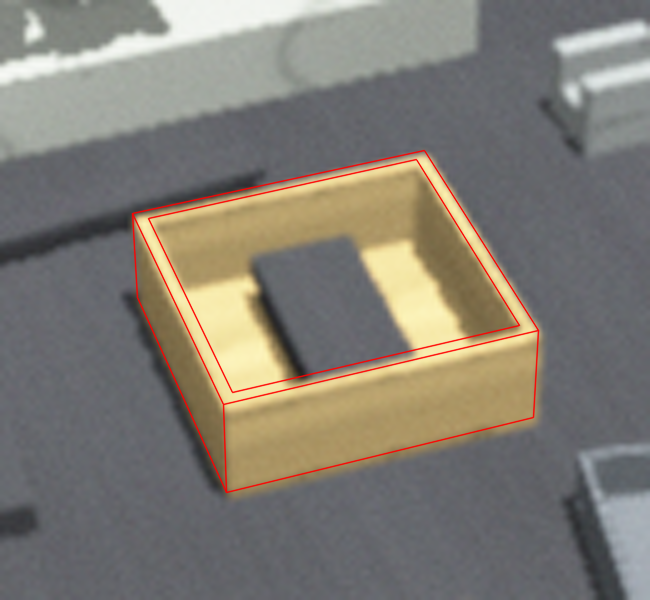

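```bash
python3 - <<'E'
from h import *
ly=-.069; r=down(ly-np.pi/2); c=[.4447,-.3315]
bot.set_gripper(.5,40)
bot.goto([c[0],c[1],.14],r); print(bot.current_joints().round(2))
bot.line_to([c[0],c[1],.060],None,.25); bot.line_to([c[0],c[1],.026],None,.08); print(bot.current_contact_force().round(1),bot.current_ee_pos().round(4))
bot.set_gripper(.1,50); print("op",bot.current_opening()*92, bot.current_ee_pos().round(4), bot.current_contact_force().round(1))
bot.line_to([c[0],c[1],.036],None,.05); print(bot.current_contact_force().round(1))
bot.line_to([c[0],c[1],.14],None,.2); print(bot.current_contact_force().round(1),bot.current_opening()*92)
t=[.4447+.088,-.3315+.2425]
bot.line_to([t[0],t[1],.14],down(-.0465-np.pi/2),.2)
bot.line_to([t[0],t[1],.086],None,.12); bot.hold(.3)
e=bot.current_ee_pos(); print(e.round(4)); z0=e[2]-.0265
for cam in("top","side"):
    d=bot.read_camera(cam); cv2.imwrite(f"pics/held_{cam}.png",d["pixels"])
    l,cc=fitsegs(d,lambda q:lid_segs(q,cam,z0),[e[0],e[1],-.0465]); print(cam,l.round(4),cc)
    drawsegs(d,lid_segs(l,cam,z0)+box_segs(np.array([.5318,-.0857,-.0468]) if cam=="side" else np.array([.5337,-.0895,-.0465]),cam),"heldz_"+cam,[e[0],e[1],.05])
print(bot.current_clock())
E
```

```text
[-0.86  0.17  1.73  0.    1.24  0.78]
[ 0.2 -1.   0. ] [ 0.4445 -0.3313  0.0257]
op 21.505333485352725 [ 0.4449 -0.3319  0.0264] [-1.2 -1.3 -0.9]
[ 0.7 -1.4 -2.8]
[ 0.5  0.5 -3.6] 21.539100548779114
[ 0.5332 -0.0892  0.0868]
top [ 0.538  -0.0956 -0.2011] -73.49244226061477
side [ 0.5317 -0.0885 -0.0367] -103.95357967521832
89.1
```

View pics/heldz_side.png

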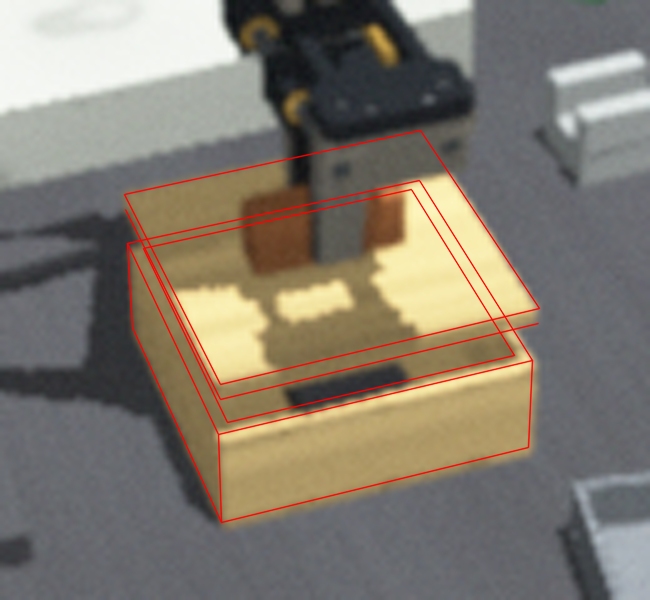

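View pics/heldz_top.png

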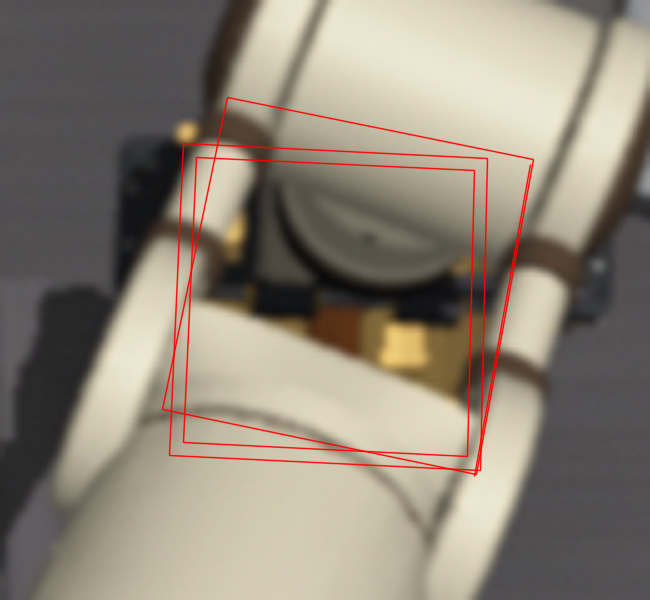

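The side view puts the held lid about 2.5 mm short in y against the box, with x aligned. I'll shift it 2 mm and lower it under force watch.

```bash
cat >> h.py <<'E'
def lower(x,y,zs=.080,zend=.0635,lim=8):
    bot.line_to([x,y,zs],None,.08); bot.hold(.2); f0=bot.current_contact_force()
    z=zs
    while z>zend:
        z-=.001; bot.line_to([x,y,z],None,.05); bot.hold(.05); f=bot.current_contact_force()-f0
        if f[2]>lim or np.hypot(f[0],f[1])>10: break
    e=bot.current_ee_pos(); print("tip",e.round(4),"f",f.round(1),"tq",bot.current_ft_torque().round(2)); return e,f
E
python3 - <<'E'
from h import *
e,f=lower(.5329,-.087); print(bot.current_clock())
E
```

```text
tip [ 0.5334 -0.0873  0.0759] f [-5.8 -1.  14.1] tq [0.81 0.93 0.07]
91.35
```

The contact moment places the touch at the lid's (-x,+y) corner, so the lid must go +x and -y. That agrees with the plate evidence. I'll lift and try there.

```bash
python3 - <<'E'
from h import *
bot.line_to([.5329,-.087,.082],None,.08)
for x,y in((.5350,-.0905),):
    e,f=lower(x,y); print(bot.current_clock())
E
```

```text
tip [ 0.5353 -0.0906  0.0644] f [-4.6  0.7 11.2] tq [ 0.29  0.73 -0.05]
97.15
```

It went in to the expected home height (tip at 64.4 mm). I'll release, press lightly on the handle to check the seating, and look.

```bash
python3 - <<'E'
from h import *
bot.set_gripper(.5); bot.hold(.2); print("released",bot.current_contact_force().round(1))
e=bot.current_ee_pos(); bot.line_to([.535,-.0905,.13],None,.25)
bot.set_gripper(0); bot.hold(.1); f0=bot.current_contact_force()
z=.092; bot.line_to([.535,-.0905,z],None,.15)
while z>.078:
    z-=.0007; bot.line_to([.535,-.0905,z],None,.04); bot.hold(.04); f=(bot.current_contact_force()-f0)[2]
    if f>10: break
print("handle top z",bot.current_ee_pos().round(4),f,"expect .088")
bot.line_to([.535,-.0905,.15],None,.25)
bot.goto([.42,.15,.28],down(0)); bot.hold(.5)
for cam in("top","side"):
    d=bot.read_camera(cam); cv2.imwrite(f"pics/end_{cam}.png",d["pixels"])
    l,c=fitsegs(d,lambda q:lid_segs(q,cam,.038),[.5335,-.089,-.0465]); print(cam,l.round(4),c)
    drawsegs(d,lid_segs(l,cam,.038),"endz_"+cam,[.533,-.09,.05])
print(bot.current_clock())
E
```

```text
released [-0.8 -0.2  0. ]
handle top z [ 0.5351 -0.0905  0.0883] 14.661595879337309 expect .088
top [ 0.5363 -0.0893 -0.0488] -127.6525284929356
side [ 0.5343 -0.0882 -0.0461] -139.5102823049679
104.0583
```

View pics/endz_side.png

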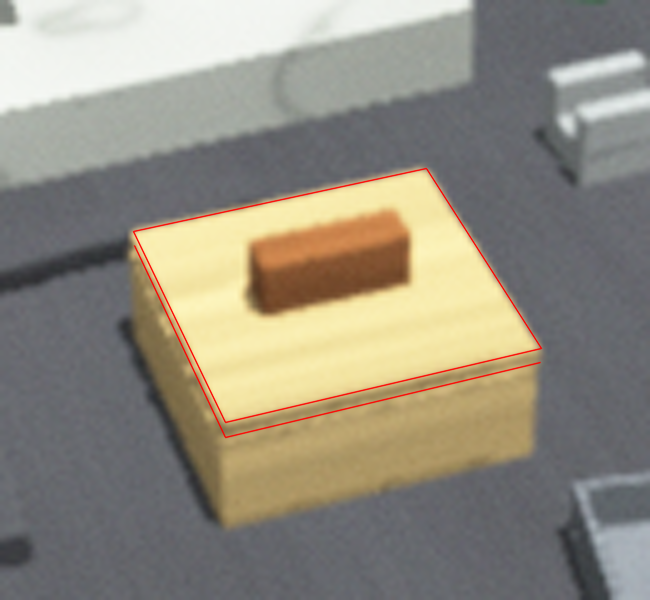

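View pics/end_top.png

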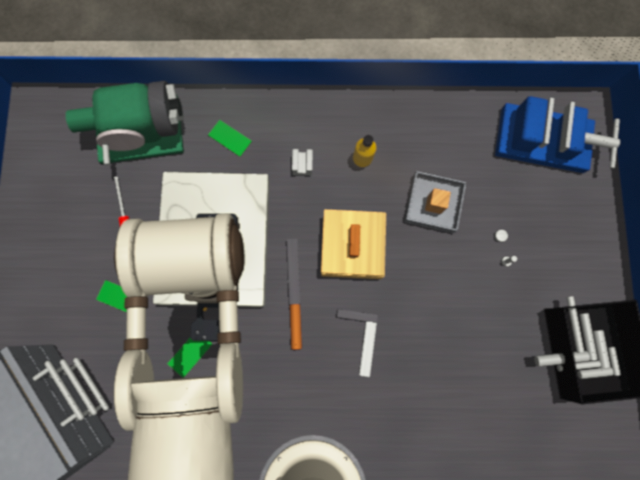

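View pics/end_side.png

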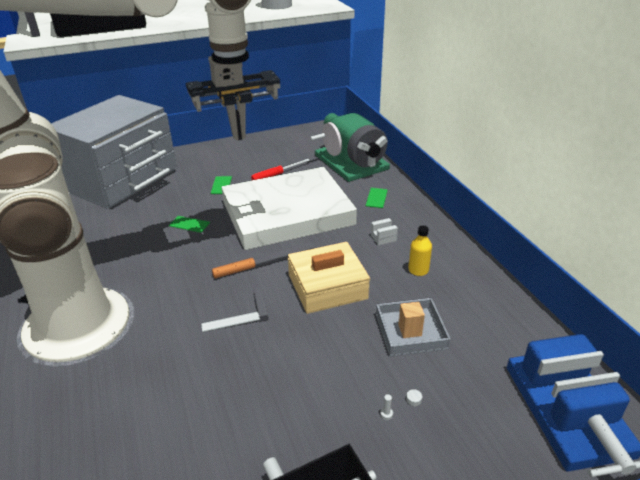

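The lid sits level and home: its handle top measured 88.3 mm against an expected 88.0. The block stands in the tray, the slab is empty, and the bystanders are where they were. I'm handing the job in.

```bash
python3 - <<'E'
from workcell import bot
print(bot.job_done(),bot.current_clock())
E
```

```text
the job is handed in; nothing more can be done
the job is handed in; nothing more can be done
```

The job is done and handed in at about 104 s of the 210 s allowed. The block is in the tray, all four plates are piled on the pad, and the lid is on the box. I dragged each plate about 42 mm out over the slab's edge and gripped it across its width there.

**Last checks that passed:**
- **Lid:** It is level and home, with the handle top at 88.3 mm against 88.0 mm expected.
- **Slab and bystanders:** The slab is empty, and the other tools and green look-alikes look unmoved in the last pictures.

**What went wrong or disagreed:**
- **First plate:** It landed about 5 mm off in y, so I re-gripped it in the box and shifted it, then applied the same correction to the rest.
- **Top plate:** By the top camera it sits about 2.5 mm off the box centre in x and y, and turned about 0.02 to 0.03 rad. My side-camera fits of the pile missed the plates, so I ignored them.
- **Squaring pinch:** I pinched the finished pile lightly to square it, but the top plate's reading did not improve.
- **Lid knock:** The lid was knocked about 37 mm aside during the run, so I measured it again before picking it up.
- **Lid first try:** It touched the rim at one corner with about 14 N. It went home after I moved it about 2 mm in x and 3.5 mm in y.
- **Cameras:** The two cameras disagree by 2 to 4 mm, so I relied on contact and on readings taken within one camera.

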